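Set the lamp's filter selector to green and lock it

TASK

On the white filter selector, push the upright tab from the side with your fingertips, without pinching it, until the turret's tab points squarely at the green marker. Only then press the round white lock button fully down and let it come up again, with the tab still pointing at green. Nothing is grasped or lifted: leave all the loose things on the table where they are.

Things in the scene. Friction and masses are not known exactly. Their poses are not given: they have to be found in the camera images.
- selector: microscope lamp's filter selector: white box with grey deck, 174 x 178 x 42 mm, fixed to the table; origin on the table plane straight below the turret axis; box reaches 83 mm to its front (-x) and 91 mm to its back (+x), 89 mm to each side; a short dark light outlet (radius 15 mm, 22 mm above the table at its axis) sticks out 19 mm further at the back
- turret_axis (a point): centre of the top face of the dark round turret (radius 45 mm, top face 56 mm above the table), on its vertical axis
- turret (a joint): turn of the turret in rad, counter-clockwise from above positive, 0 with the tab towards the selector's front; stops at -2.2 and 2.2; no spring, plain friction of about 1.2 N felt at the tab, so it stays where it is left (starts within 0.3 of 0)
- tab (a point): centre of the upright push tab that protrudes from the turret's rim: black with a white line down its middle, 12 mm thick along the direction of turning, 18 mm radially (40 to 58 mm from the axis), from 54 to 84 mm above the table; this point is 49 mm from the axis and 69 mm above the table. The white line divides the tab into a left and a right half, 6 mm each; fingers pressing on both halves at once count as pinching
- pointer (a point): point that the tab and its small white nose point at: on the ray from the axis through the tab's middle, 72 mm from the axis, 45 mm above the table, where it comes over the middle of a marker when the tab points at it
- lock (a joint): travel of the lock button in m, 0 up, 0.006 fully down; a spring returns it; fully down takes 4 N
- lock_top (a point): centre of the top of the round white lock button (radius 12 mm, in a black bezel), on the deck 70 mm behind (+x of) the turret axis; presses straight down
- mark_green: green domed colour marker, 16 mm across and 3.5 mm high, stuck on the selector's deck; origin at the centre of its underside, on a circle of radius 72 mm about the turret axis. The four markers sit at 50 and 100 degrees either side of the selector's front (-x) direction; which colour has which of the four places changes
- mark_blue: blue domed colour marker, 16 mm across and 3.5 mm high, stuck on the selector's deck; origin at the centre of its underside, on a circle of radius 72 mm about the turret axis. The four markers sit at 50 and 100 degrees either side of the selector's front (-x) direction; which colour has which of the four places changes
- mark_yellow: yellow domed colour marker, 16 mm across and 3.5 mm high, stuck on the selector's deck; origin at the centre of its underside, on a circle of radius 72 mm about the turret axis. The four markers sit at 50 and 100 degrees either side of the selector's front (-x) direction; which colour has which of the four places changes
- mark_red: red domed colour marker, 16 mm across and 3.5 mm high, stuck on the selector's deck; origin at the centre of its underside, on a circle of radius 72 mm about the turret axis. The four markers sit at 50 and 100 degrees either side of the selector's front (-x) direction; which colour has which of the four places changes
- beaker: small clear beaker, 45 mm across, 59 mm high, standing loose; origin at the centre of its underside
- tube: centrifuge tube with pink cap, 34 mm across, 113 mm high, standing loose; origin at the centre of its underside. Behind it stands the fixed microscope, whose black lamp housing hangs at x 0.56 to 0.67, y -0.31 to -0.20, z 0.51 to 0.64: keep the arm clear of it
- carton: orange carton, 62 x 125 x 62 mm, loose; origin at the centre of its underside
- flask: flat culture flask with blue cap, 130 x 77 x 31 mm, lying loose; origin at the centre of its underside
- timer: white bench timer, 66 x 64 x 20 mm, lying loose near the front edge of the table; origin at the centre of its underside
- objective_case: black round screw case, 44 mm across, 62 mm high, standing loose; origin at the centre of its underside
- dish_a: culture dish with lid, 60 mm across, 15 mm high, lying loose; origin at the centre of its underside

How it is judged:
By the outcome, as a careful person would: the job done as asked, in the order asked, and still so for the second after the job is handed in, with the robot touching nothing.
It also fails if it takes over 58 s, if anything falls off the work surface, if the arm or the gripper's body presses on something with over 40 N, if the wrist force passes 120 N, or if a joint passes its speed limit or range.

ROBOT

A 6-joint arm with a two-finger parallel gripper is mounted at the origin on a cart in front of the work surface, level with it; the furniture and walls round the work are solid. World frame = base frame: x ahead of the robot, y to its left, z up, the work surface at z = 0. Lengths are in m, angles in rad, forces in N, time in s.
With the tool pointing down it reaches from about 0.425 to 0.95 m from the base axis. Payload 3.5 kg.
Tool frame: the origin (TCP) lies on the mounting face of the last link; the fingertips stand 173 mm ahead of it and the grasp point (between the pads) lies 155 mm ahead of it; z points along the fingers, x is the direction in which the jaws open and shut, and the axes are right-handed (so a half turn about z gives the same grasp; the last joint's range is limited). The gripper opens to 85 mm and grips with 20 to 120 N. Pads are 22 mm wide; open, the fingers measure 114 mm over their backs; the gripper's body (76 mm by 85 mm) begins 54 mm behind the grasp point. The pads swing forward as they close: fully open they stand 13 mm farther back than shut.
Start: joints at [-1.388, 0.286, 1.577, -0, 1.279, -0.15], TCP at [0.221, -0.638, 0.405] pointing down, gripper open.
Joint ranges: [-2.77, 2.77], [-0.9, 2.22], [0.21, 2.48], [-1.53, 4.67], [0.24, 2.81], [-2.84, 2.84]. Speed limits (rad/s): [2.79, 2.79, 3.14, 3.14, 3.14, 3.14].

INTERFACE

Orientations are given as a unit quaternion [x, y, z, w].
In Python, from plant import get_state, read_camera, sign_off gives the robot as it stands.
- The arm moves only by the shell command python3 -m jog 'ROWS' [FORCE]. ROWS is JSON, a list of rows, each an object of numbers: "grip": the closure, from 0 (fully open) to 1 (shut); "x", "y", "z": the shift along the tool's x, y, z in mm; "rx", "ry", "rz": the turn, a rotation vector about the tool's x, y, z in degrees. A call has 1 to 8 rows; each row shifts and turns the commanded pose from where the row before left it, along the tool's axes as they then stand; what a row does not reach is not made up. A row lasts 1/12 s, in which the tool goes at most 41.7 mm and 7.16 degrees, less where a joint would pass 70% of its speed; a pose out of reach is approached as far as the arm can. A call with a gripper value outside its range is refused whole. The fingers move at their own pace and stop on an object; FORCE is the grip in N (left out, the last holds). Time passes only in rows, so rows that do not move let the fingers close. It gives the time, the measured TCP pose, the force and the opening at its end, in the units of the state.
- get_state(): the state, without advancing time (a new reading comes with each control period).
- read_camera(name): name is "scene" or "top" or "wrist"; returns a dict with "frame" (420x560x3 uint8, red, green, blue), "intrinsics" (3x3 intrinsics, pixels), "k1" (the pictures are not rectified: a ray, as slopes to the right and down, at radius r is drawn at 1 + k1 r^2 times it, then the intrinsics apply), "R" (3x3) and "t" (3): a world point X has camera coordinates R X + t. Camera axes: x right, y down, z forward; pixel columns grow to the right and rows downward; lengths in m; the calibration is good to about 2 mm. A picture is of the moment at which its call begins. There is no depth.
- sign_off(): hands the job in, once; it reports no verdict.
The state is a dict: "time": time; "qpos": joint angles; "dq": joint speeds; "joint_efforts": joint torques, N m; "eef_pos": TCP position; "tcp_rot": TCP orientation; "contact_force": force on the tool from outside, world axes, zero at the start; "wrist_torque": the same for the moment, N m; "opening": opening from 0.0 (shut) to 1.0 (fully open).
Only numpy, scipy, OpenCV 4.12 (cv2) and the standard library are available. Lean on these libraries where they do the work, as an engineer would, in place of code of your own. Each camera call takes 0.05 s, during which the arm holds its last target.

## Working session

There is one attempt and no reset: what is moved stays moved. The work goes in short steps, Python scripts to look and compute and a shell command to move; the robot and the scene stay as the last step left them, time stands still between calls to the robot, and variables do not carry over. Pictures are saved under pics/ and viewed, and the job is handed in when it is done.

```bash
ls; mkdir -p pics
python3 - <<'E'
from plant import get_state, read_camera
import cv2,pickle
print(get_state())
for n in ["scene","top","wrist"]:
    c=read_camera(n); pickle.dump(c,open(f"pics/{n}0.pkl","wb"))
    cv2.imwrite(f"pics/{n}0.png",c["frame"][:,:,::-1]); print(n,c["intrinsics"],c["k1"],c["R"],c["t"])
E
```

```text
pics
{'time': 0.0, 'qpos': array([-1.38797946e+00,  2.87169013e-01,  1.57817865e+00,  9.78493118e-06,
        1.27861641e+00, -1.50002380e-01]), 'dq': array([ 0.00091804,  0.00103856, -0.00175776,  0.00078195,  0.00229669,
       -0.00020807]), 'joint_efforts': array([-9.48247543e-04, -4.05980694e+01, -2.92626643e+01, -2.24670312e-04,
        5.85403031e-03,  3.34357225e-06]), 'eef_pos': array([ 0.22050872, -0.6376964 ,  0.40334358]), 'tcp_rot': array([ 0.81446434, -0.5802124 , -0.00084881, -0.00082792]), 'contact_force': array([-0.15949528,  0.216444  , -0.1461923 ]), 'wrist_torque': array([-0.0245341 ,  0.01472202, -0.0043659 ]), 'opening': 1.0018248546103987}
scene [[537.8996867    0.         282.92049835]
 [  0.         537.8996867  210.41066894]
 [  0.           0.           1.        ]] -0.021958150808002654 [[-0.67154043 -0.74078708 -0.0163691 ]
 [-0.55891547  0.52092601 -0.64517407]
 [ 0.48646371 -0.42411153 -0.76386024]] [0.38805049 0.37502607 1.20939397]
top [[428.94449937   0.         278.69015286]
 [  0.         428.94449937 212.2840439 ]
 [  0.           0.           1.        ]] 0.00445189002854251 [[-0.02320799 -0.99969883  0.0079773 ]
 [-0.99018245  0.02188541 -0.138057  ]
 [ 0.13784084 -0.011103   -0.99039216]] [-7.80849010e-04  6.10904417e-01  1.09269034e+00]
wrist [[296.92844362   0.         273.08139572]
 [  0.         296.92844362 210.56923215]
 [  0.           0.           1.        ]] -0.01717311193988918 [[ 0.32784703 -0.94472713 -0.00264146]
 [-0.89913965 -0.31288254  0.30602681]
 [-0.2899383  -0.09795494 -0.95201923]] [-0.67447251 -0.04005158  0.37951901]
```

View pics/scene0.png

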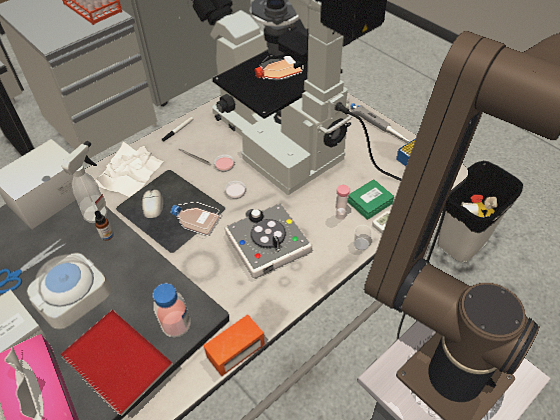

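View pics/top0.png

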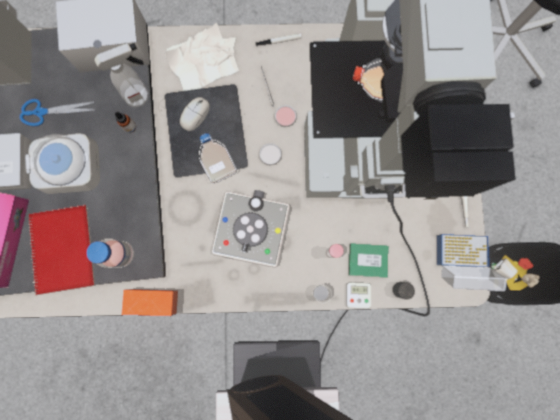

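The top view shows the selector at about (250,230), with the tab at about (246,248). Blue is near (225,219), red (226,242), yellow (278,231) and green (267,251). Next I'll enlarge and measure.

```bash
cat > h.py <<'E'
import numpy as np,cv2
def ray(c,u,v):
    K=c["intrinsics"];d=np.array([(u-K[0,2])/K[0,0],(v-K[1,2])/K[1,1]]);s=d.copy()
    for _ in range(20): s=d/(1+c["k1"]*(s@s))
    D=c["R"].T@np.array([s[0],s[1],1]);C=-c["R"].T@c["t"];return C,D
def onz(c,u,v,z):
    C,D=ray(c,u,v);return C+D*(z-C[2])/D[2]
def proj(c,X):
    p=c["R"]@np.asarray(X)+c["t"];s=p[:2]/p[2];s=s*(1+c["k1"]*(s@s));K=c["intrinsics"]
    return np.array([K[0,0]*s[0]+K[0,2],K[1,1]*s[1]+K[1,2]])
def marks(c,box):
    x0,y0,x1,y1=box
    h=cv2.cvtColor(c["frame"],cv2.COLOR_RGB2HSV);o={}
    for n,(a,b) in dict(red=(172,186),yellow=(22,35),green=(45,80),blue=(100,125)).items():
        H=h[:,:,0].astype(int); H=np.where(H<8,H+180,H) if n=="red" else H
        m=((H>=a)&(H<=b)&(h[:,:,1]>130)&(h[:,:,2]>60)).astype(np.uint8)
        k=np.zeros_like(m);k[y0:y1,x0:x1]=m[y0:y1,x0:x1]
        N,_,st,ce=cv2.connectedComponentsWithStats(k)
        if N>1:
            i=1+np.argmax(st[1:,4]);o[n]=(ce[i].round(2),st[i,4])
    return o
E
python3 - <<'E'
import pickle,cv2;from h import *
for n,b in [("top",(205,185,300,275)),("scene",(215,195,325,290))]:
    c=pickle.load(open(f"pics/{n}0.pkl","rb"));x0,y0,x1,y1=b
    cv2.imwrite(f"pics/{n}0z.png",cv2.resize(c["frame"][y0:y1,x0:x1,::-1],None,fx=6,fy=6,interpolation=cv2.INTER_CUBIC))
    for k,(p,a) in marks(c,b).items(): print(n,k,p,a,onz(c,*p,.0445).round(4))
E
```

```text
top red [225.62 242.38] 13 [0.5341 0.1259 0.0445]
top yellow [277.67 230.11] 9 [ 0.5632 -0.0108  0.0445]
top blue [224.88 219.12] 8 [0.5954 0.1274 0.0445]
scene red [257.39 255.22] 23 [0.5331 0.128  0.0445]
scene yellow [288.74 220.96] 23 [ 0.5617 -0.0075  0.0445]
scene green [294.78 238.5 ] 18 [0.5072 0.021  0.0445]
scene blue [241.81 241.9 ] 21 [0.5934 0.1303 0.0445]
```

```bash
ls pics
```

```text
scene0.pkl
scene0.png
scene0z.png
top0.pkl
top0.png
top0z.png
wrist0.pkl
wrist0.png
```

View pics/top0z.png

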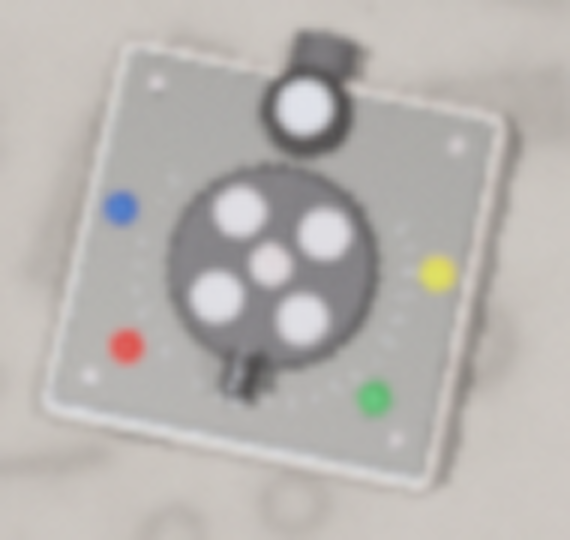

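View pics/scene0z.png

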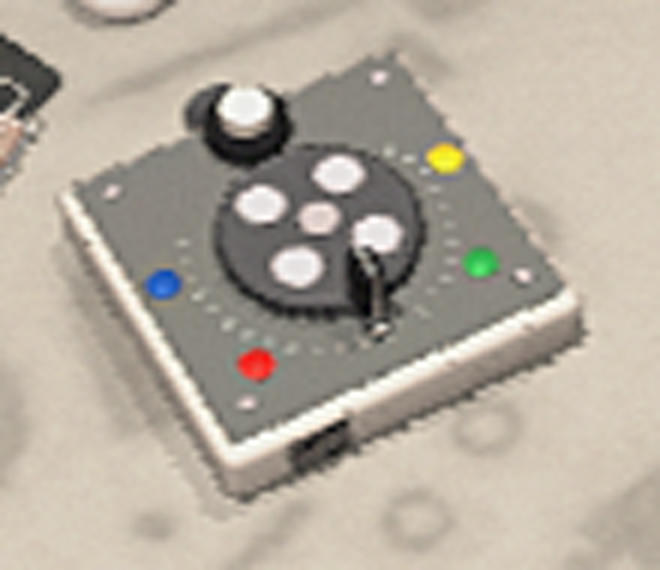

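The zooms show the tab at the front, green at +50°, yellow +100°, red −50° and blue −100°. I'll fit the selector pose to the markers.

```bash
cat >> h.py <<'E'
ANG=dict(green=50,yellow=100,red=-50,blue=-100)
def fit(P):
    ks=list(P);L=np.array([[-72*np.cos(np.radians(ANG[k])),-72*np.sin(np.radians(ANG[k]))] for k in ks])/1000
    W=np.array([P[k] for k in ks])[:,:2];l=L.mean(0);w=W.mean(0)
    A=(L-l);B=(W-w);th=np.arctan2((A[:,0]*B[:,1]-A[:,1]*B[:,0]).sum(),(A*B).sum())
    R=np.array([[np.cos(th),-np.sin(th)],[np.sin(th),np.cos(th)]]);t=w-R@l
    return th,t,R,W-(L@R.T+t)
E
python3 - <<'E'
import pickle;from h import *
T=pickle.load(open("pics/top0.pkl","rb"));S=pickle.load(open("pics/scene0.pkl","rb"))
f=lambda u,v,b:(b[0]-.42+u/6,b[1]-.42+v/6)
bt=(205,185);bs=(215,195)
Pt={k:onz(T,*p,.0445) for k,(p,a) in marks(T,(205,185,300,275)).items()}
Pt["green"]=onz(T,*f(374,398,bt),.0445)
Ps={k:onz(S,*p,.0445) for k,(p,a) in marks(S,(215,195,325,290)).items()}
for P in (Pt,Ps):
    th,t,R,r=fit(P);print(np.degrees(th),t,(r*1000).round(1).tolist());print("green",P["green"], "lock exp",t+R@[.07,0])
print("hub",onz(T,*f(270,265,bt),.0565),onz(S,*f(320,217,bs),.0565))
print("tabtop",onz(T,*f(240,380,bt),.084),onz(S,*f(366,258,bs),.084))
for z in(.05,.055,.06):print("lock",onz(T,*f(305,107,bt),z),onz(S,*f(245,106,bs),z))
E
```

```text
-13.126910605598571 [0.56699757 0.06140755] [[-0.3, 0.2], [0.2, -0.3], [0.1, -0.2], [0.0, 0.3]]
green [0.50943008 0.0184681  0.0445    ] lock exp [0.63516843 0.04550994]
-13.174027765709665 [0.56529975 0.06409816] [[0.3, -0.3], [0.4, 0.3], [-0.5, 0.1], [-0.2, -0.0]]
green [0.50717092 0.02102634 0.0445    ] lock exp [0.63345752 0.04814449]
hub [0.56727079 0.06213854 0.0565    ] [0.56737443 0.06158573 0.0565    ]
tabtop [0.51630186 0.07379463 0.084     ] [0.52061293 0.07520826 0.084     ]
lock [0.63728324 0.04618797 0.05      ] [0.64278053 0.04126897 0.05      ]
lock [0.63646369 0.0459721  0.055     ] [0.63939003 0.04378097 0.055     ]
lock [0.63564414 0.04575622 0.06      ] [0.63599953 0.04629297 0.06      ]
```

View pics/wrist0.png

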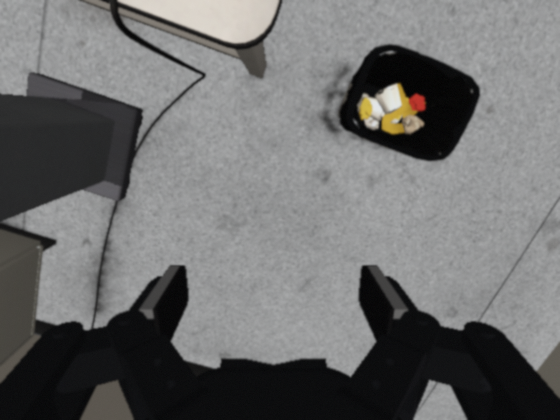

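Fit: axis about (0.5665, 0.0625), yaw −13.15°. The green direction is 216.85° in the world, and the lock is about (0.635, 0.0465) with its top near z 0.06. I'll turn the tool in place and shut the gripper, so that tool +y becomes the push direction.

```bash
python3 -m jog '[{"grip":1,"rz":-7},{"grip":1,"rz":-7},{"grip":1,"rz":-7},{"grip":1,"rz":-7},{"grip":1,"rz":-7},{"grip":1,"rz":-7},{"grip":1,"rz":-7},{"grip":1,"rz":-7}]' 20
cat >> h.py <<'E'
from scipy.spatial.transform import Rotation as Ro
AX=np.array([.5665,.0625]);TH=np.radians(-13.15)
def rel(p,s):
    "tool-frame shift in mm to reach TCP p, tool x heading, tilt"
    R=Ro.from_quat(s["tcp_rot"]).as_matrix()
    return (R.T@(np.asarray(p)-s["eef_pos"])*1000).round(1), np.degrees(np.arctan2(R[1,0],R[0,0])).round(2), R[:,2].round(4)
E
python3 - <<'E'
from h import *;from plant import get_state
s=get_state();print(s["eef_pos"],s["contact_force"],s["qpos"],s["opening"])
print(rel([.42,-.22,.40],s))
E
```

```text
[ 0.22048965 -0.63777625  0.40361568] [ 0.15768175  0.46299519 -0.58475182] [-1.38802945e+00  2.87037924e-01  1.57783781e+00  1.09246319e-05
  1.27858730e+00 -1.50000843e-01] 1.0007956321204114
(array([-329.7, -325. ,    4.3]), np.float64(-70.93), array([-3.0e-04,  1.8e-03, -1.0e+00]))$[0]: bad value
```

```bash
python3 -m jog '[{"x":0,"y":0,"z":0,"rx":0,"ry":0,"rz":-7,"grip":1}]' 20; echo; python3 -m jog '[{"rz":-7.0,"grip":1.0}]'; echo;  python3 -m jog '[{"rz":-7.0,"grip":0.98}]'
```

```text
time: 0.23
eef_pos: [0.2205, -0.6378, 0.4039]
tcp_rot: [0.849, -0.529, -0.0, -0.001]
contact_force: [0.0, -0.0, -0.5]
opening: 0.882

$[0]: bad value
$[0]: bad value
```

All seven keys are needed in each row.

```bash
python3 -m jog '[{"x":0,"y":0,"z":0,"rx":0,"ry":0,"rz":-7,"grip":1},{"x":0,"y":0,"z":0,"rx":0,"ry":0,"rz":-7,"grip":1},{"x":0,"y":0,"z":0,"rx":0,"ry":0,"rz":-7,"grip":1},{"x":0,"y":0,"z":0,"rx":0,"ry":0,"rz":-7,"grip":1},{"x":0,"y":0,"z":0,"rx":0,"ry":0,"rz":-7,"grip":1},{"x":0,"y":0,"z":0,"rx":0,"ry":0,"rz":-7,"grip":1},{"x":0,"y":0,"z":0,"rx":0,"ry":0,"rz":-7,"grip":1},{"x":0,"y":0,"z":0,"rx":0,"ry":0,"rz":0,"grip":1}]'
python3 - <<'E'
from h import *;from plant import get_state
s=get_state();print(rel([.43,-.22,.40],s), rel([.52,.14,.40],s))
E
```

```text
time: 0.9
eef_pos: [0.2205, -0.6378, 0.4041]
tcp_rot: [0.992, -0.129, -0.0, -0.0]
contact_force: [-0.1, 0.2, 0.3]
opening: 0.001
(array([  95.7, -457.5,    4.5]), np.float64(-14.81), array([-2.e-04,  1.e-03, -1.e+00])) (array([  90.6, -828.6,    4.8]), np.float64(-14.81), array([-2.e-04,  1.e-03, -1.e+00]))
```

```bash
python3 -m jog '[{"x":6,"y":-28,"z":0,"rx":0,"ry":0,"rz":0,"grip":1},{"x":6,"y":-28,"z":0,"rx":0,"ry":0,"rz":0,"grip":1},{"x":6,"y":-28,"z":0,"rx":0,"ry":0,"rz":0,"grip":1},{"x":6,"y":-28,"z":0,"rx":0,"ry":0,"rz":0,"grip":1},{"x":6,"y":-28,"z":0,"rx":0,"ry":0,"rz":0,"grip":1},{"x":6,"y":-28,"z":0,"rx":0,"ry":0,"rz":0,"grip":1},{"x":6,"y":-28,"z":0,"rx":0,"ry":0,"rz":0,"grip":1},{"x":6,"y":-28,"z":0,"rx":0,"ry":0,"rz":0,"grip":1}]'
python3 -m jog '[{"x":6,"y":-28,"z":0,"rx":0,"ry":0,"rz":0,"grip":1},{"x":6,"y":-28,"z":0,"rx":0,"ry":0,"rz":0,"grip":1},{"x":6,"y":-28,"z":0,"rx":0,"ry":0,"rz":0,"grip":1},{"x":6,"y":-28,"z":0,"rx":0,"ry":0,"rz":0,"grip":1},{"x":6,"y":-28,"z":0,"rx":0,"ry":0,"rz":0,"grip":1},{"x":6,"y":-28,"z":0,"rx":0,"ry":0,"rz":0,"grip":1},{"x":6,"y":-28,"z":0,"rx":0,"ry":0,"rz":0,"grip":1},{"x":6,"y":-28,"z":0,"rx":0,"ry":0,"rz":0,"grip":1}]'
python3 - <<'E'
from h import *;from plant import get_state
s=get_state();print(s["qpos"],rel([.52,.13,.30],s))
E
```

```text
time: 1.57
eef_pos: [0.325, -0.4325, 0.4045]
tcp_rot: [0.991, -0.132, -0.0, -0.0]
contact_force: [0.8, -0.6, 0.2]
opening: -0.001
time: 2.23
eef_pos: [0.429, -0.2284, 0.4047]
tcp_rot: [0.991, -0.132, 0.0, 0.0]
contact_force: [0.9, -0.4, -0.1]
opening: 0.002
[-6.98279500e-01 -1.40415422e-01  2.02881830e+00  4.02378599e-05
  1.25309662e+00 -4.34000303e-01] (array([  -5.8, -369.7,  104.7]), np.float64(-15.14), array([ 1.e-04, -0.e+00, -1.e+00]))
```

```bash
python3 -m jog '[{"x":0,"y":-30,"z":0,"rx":0,"ry":0,"rz":0,"grip":1},{"x":0,"y":-30,"z":0,"rx":0,"ry":0,"rz":0,"grip":1},{"x":0,"y":-30,"z":0,"rx":0,"ry":0,"rz":0,"grip":1},{"x":0,"y":-30,"z":0,"rx":0,"ry":0,"rz":0,"grip":1},{"x":0,"y":-30,"z":0,"rx":0,"ry":0,"rz":0,"grip":1},{"x":0,"y":-30,"z":0,"rx":0,"ry":0,"rz":0,"grip":1}]'
python3 -m jog '[{"x":0,"y":-30,"z":10,"rx":0,"ry":0,"rz":0,"grip":1},{"x":0,"y":-30,"z":20,"rx":0,"ry":0,"rz":0,"grip":1},{"x":0,"y":-30,"z":20,"rx":0,"ry":0,"rz":0,"grip":1},{"x":0,"y":-30,"z":20,"rx":0,"ry":0,"rz":0,"grip":1},{"x":0,"y":-30,"z":20,"rx":0,"ry":0,"rz":0,"grip":1},{"x":0,"y":-30,"z":10,"rx":0,"ry":0,"rz":0,"grip":1},{"x":0,"y":0,"z":0,"rx":0,"ry":0,"rz":0,"grip":1},{"x":0,"y":0,"z":0,"rx":0,"ry":0,"rz":0,"grip":1}]'
python3 - <<'E'
from h import *;from plant import get_state,read_camera
import pickle
s=get_state();print(s["qpos"],rel([.52,.13,.30],s))
for n,b in [("top",(195,180,300,280)),("scene",(215,175,325,290))]:
    c=read_camera(n);x0,y0,x1,y1=b;pickle.dump(c,open(f"pics/{n}1.pkl","wb"))
    cv2.imwrite(f"pics/{n}1z.png",cv2.resize(c["frame"][y0:y1,x0:x1,::-1],None,fx=5,fy=5,interpolation=cv2.INTER_CUBIC))
c=read_camera("wrist");pickle.dump(c,open("pics/wrist1.pkl","wb"));cv2.imwrite("pics/wrist1.png",c["frame"][:,:,::-1])
E
```

```text
time: 2.73
eef_pos: [0.4751, -0.0543, 0.4047]
tcp_rot: [0.991, -0.132, 0.0, 0.0]
contact_force: [0.9, 1.1, -0.6]
opening: -0.0
time: 3.4
eef_pos: [0.5212, 0.1193, 0.3036]
tcp_rot: [0.992, -0.13, -0.001, 0.0]
contact_force: [0.1, -0.9, -0.3]
opening: -0.003
[ 3.51268411e-02  8.71657565e-02  2.00325401e+00 -2.88653770e-04
  1.05365589e+00  2.95530408e-01] (array([ -3.9, -10.1,   3.6]), np.float64(-14.91), array([-2.5e-03, -3.0e-04, -1.0e+00]))
```

View pics/wrist1.png

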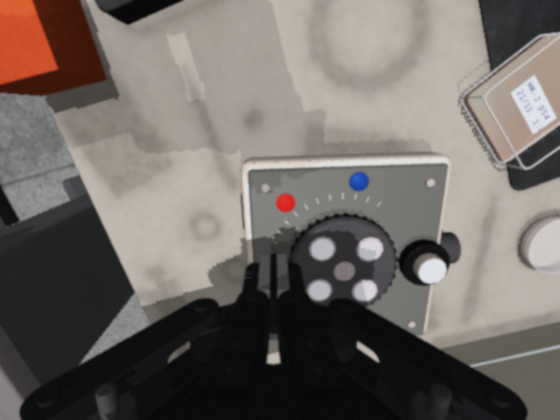

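View pics/scene1z.png

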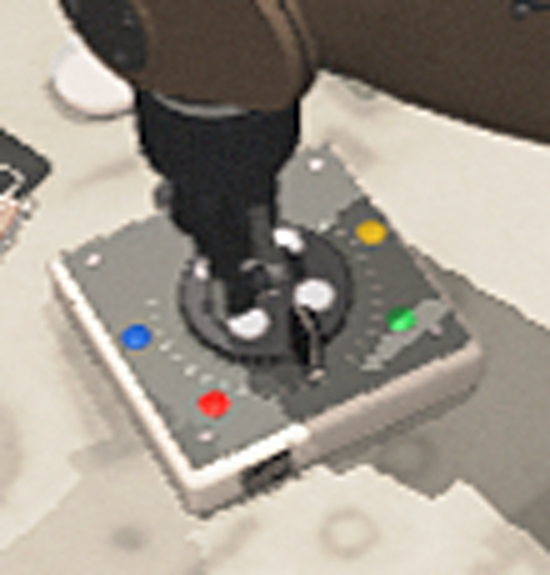

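Wrist and scene views: shut fingertips hover on the blue/red side of the tab, over the turret edge (wrist about (272,260)), clear of everything. I'll descend there, behind the tab.

```bash
python3 -m jog '[{"x":4,"y":0,"z":0,"rx":0,"ry":0,"rz":0,"grip":1},{"x":4,"y":0,"z":10,"rx":0,"ry":0,"rz":0,"grip":1},{"x":0,"y":0,"z":12,"rx":0,"ry":0,"rz":0,"grip":1},{"x":0,"y":0,"z":12,"rx":0,"ry":0,"rz":0,"grip":1},{"x":0,"y":0,"z":12,"rx":0,"ry":0,"rz":0,"grip":1},{"x":0,"y":0,"z":10,"rx":0,"ry":0,"rz":0,"grip":1},{"x":0,"y":0,"z":8,"rx":0,"ry":0,"rz":-2,"grip":1},{"x":0,"y":0,"z":0,"rx":0,"ry":0,"rz":0,"grip":1}]'
python3 - <<'E'
from h import *;from plant import get_state,read_camera
import pickle
s=get_state();print(s["contact_force"],rel([.5188+.225*17,.0736+.974*17,.24],s))
print(rel([.5188+.000225*17,.0736+.000974*17,.24],s))
for n,b in [("scene",(215,175,325,290))]:
    c=read_camera(n);x0,y0,x1,y1=b;pickle.dump(c,open(f"pics/{n}2.pkl","wb"))
    cv2.imwrite(f"pics/{n}2z.png",cv2.resize(c["frame"][y0:y1,x0:x1,::-1],None,fx=5,fy=5,interpolation=cv2.INTER_CUBIC))
c=read_camera("wrist");pickle.dump(c,open("pics/wrist2.pkl","wb"));cv2.imwrite("pics/wrist2.png",c["frame"][:,:,::-1])
E
```

```text
time: 4.22
eef_pos: [0.528, 0.1159, 0.2375]
tcp_rot: [0.994, -0.112, -0.003, 0.0]
contact_force: [0.1, 0.3, 0.2]
opening: 0.004
[0.14843868 0.27766455 0.20438144] (array([    31.5, -16950.7,    -26.9]), np.float64(-12.9), array([-5.7e-03, -2.0e-04, -1.0e+00]))
(array([ 0.5, 26.3, -2.5]), np.float64(-12.9), array([-5.7e-03, -2.0e-04, -1.0e+00]))
```

View pics/wrist2.png

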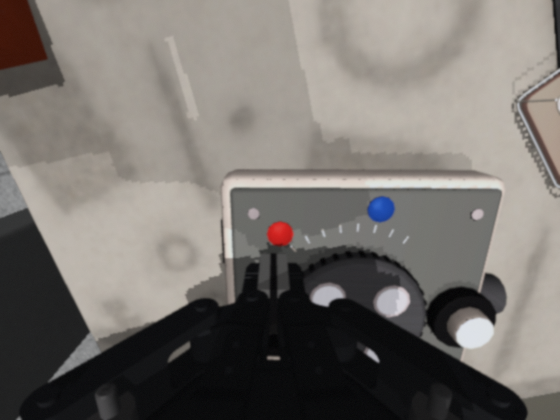

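View pics/scene2z.png

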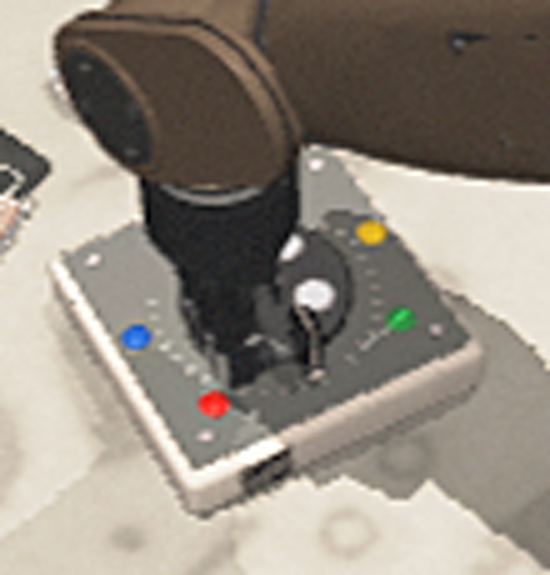

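Fingertips are down at z about 0.065, just beside red (wrist (280,233)); the tab is still ahead and untouched. I'll advance to contact.

```bash
python3 -m jog '[{"x":0,"y":4,"z":0,"rx":0,"ry":0,"rz":0,"grip":1},{"x":0,"y":4,"z":0,"rx":0,"ry":0,"rz":0,"grip":1},{"x":0,"y":4,"z":0,"rx":0,"ry":0,"rz":0,"grip":1},{"x":0,"y":4,"z":0,"rx":0,"ry":0,"rz":0,"grip":1},{"x":0,"y":4,"z":0,"rx":0,"ry":0,"rz":0,"grip":1},{"x":0,"y":2,"z":0,"rx":0,"ry":0,"rz":0,"grip":1},{"x":0,"y":2,"z":0,"rx":0,"ry":0,"rz":0,"grip":1},{"x":0,"y":2,"z":0,"rx":0,"ry":0,"rz":0,"grip":1}]'
python3 - <<'E'
from h import *;from plant import get_state
s=get_state();print(s["contact_force"],rel([.5188+.000225*17,.0736+.000974*17,.24],s))
E
```

```text
time: 4.98
eef_pos: [0.5233, 0.0905, 0.2408]
tcp_rot: [0.994, -0.113, -0.0, -0.0]
contact_force: [0.8, 1.9, 0.0]
opening: -0.001
[7.53316064e-01 1.86280601e+00 4.32620671e-04] (array([-0.6,  0.5,  0.8]), np.float64(-12.96), array([ 0.e+00,  6.e-04, -1.e+00]))
```

```bash
python3 -m jog '[{"x":0,"y":1,"z":0,"rx":0,"ry":0,"rz":0,"grip":1},{"x":0,"y":1,"z":0,"rx":0,"ry":0,"rz":0,"grip":1},{"x":0,"y":1,"z":0,"rx":0,"ry":0,"rz":0,"grip":1}]'
python3 - <<'E'
from h import *;from plant import get_state,read_camera
s=get_state();print(s["contact_force"],rel([.5188+.000225*17,.0736+.000974*17,.24],s))
for n,b in [("scene",(215,175,325,290)),("top",(195,180,300,280))]:
    c=read_camera(n);x0,y0,x1,y1=b
    cv2.imwrite(f"pics/{n}3z.png",cv2.resize(c["frame"][y0:y1,x0:x1,::-1],None,fx=5,fy=5,interpolation=cv2.INTER_CUBIC))
E
```

```text
time: 5.23
eef_pos: [0.5227, 0.0879, 0.2408]
tcp_rot: [0.994, -0.113, -0.0, -0.0]
contact_force: [-1.5, 1.4, 0.6]
opening: -0.0
[-1.46222646  1.42274373  0.63127051] (array([-0.6, -2.2,  0.8]), np.float64(-12.93), array([-3.e-04,  6.e-04, -1.e+00]))
```

View pics/scene3z.png

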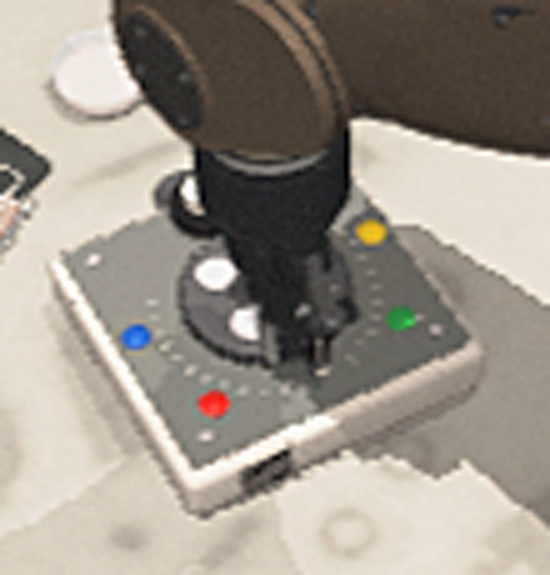

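Contact made: the white nose shifted to about (322,368). Now I'll swing about the turret axis, 5° a row.

```bash
python3 -m jog '[{"x":-1.3,"y":4.3,"z":0,"rx":0,"ry":0,"rz":-5,"grip":1},{"x":-1.3,"y":4.3,"z":0,"rx":0,"ry":0,"rz":-5,"grip":1},{"x":-1.3,"y":4.3,"z":0,"rx":0,"ry":0,"rz":-5,"grip":1},{"x":-1.3,"y":4.3,"z":0,"rx":0,"ry":0,"rz":-5,"grip":1}]'
python3 - <<'E'
from h import *;from plant import get_state,read_camera
s=get_state();h=rel([0,0,0],s)[1];a=np.radians(h+180);er=np.array([np.cos(a),np.sin(a)]);et=np.array([-er[1],er[0]])
p=AX+.049*er-.017*et;print(s["contact_force"],rel([*p,.24],s))
for n,b in [("scene",(215,175,325,290)),("top",(195,180,300,280))]:
    c=read_camera(n);x0,y0,x1,y1=b
    cv2.imwrite(f"pics/{n}4z.png",cv2.resize(c["frame"][y0:y1,x0:x1,::-1],None,fx=5,fy=5,interpolation=cv2.INTER_CUBIC))
E
```

```text
time: 5.67
eef_pos: [0.516, 0.0713, 0.2407]
tcp_rot: [0.998, 0.064, 0.0, -0.0]
contact_force: [0.2, 1.8, -0.3]
opening: 0.0
[ 0.2075462   1.79078285 -0.25443301] (array([-0. , -1.9,  0.7]), np.float64(7.33), array([ 9.e-04,  5.e-04, -1.e+00]))
```

View pics/scene4z.png

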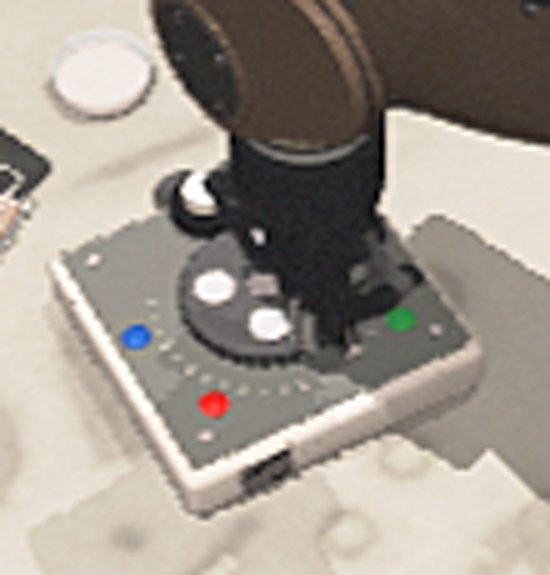

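Nose is now at about (355,350), following as planned. I'll push on, stopping slightly short of green.

```bash
python3 -m jog '[{"x":-1.3,"y":4.3,"z":0,"rx":0,"ry":0,"rz":-5,"grip":1},{"x":-1.3,"y":4.3,"z":0,"rx":0,"ry":0,"rz":-5,"grip":1},{"x":-1.3,"y":4.3,"z":0,"rx":0,"ry":0,"rz":-5,"grip":1},{"x":-1.3,"y":4.3,"z":0,"rx":0,"ry":0,"rz":-5,"grip":1},{"x":-1.3,"y":4.3,"z":0,"rx":0,"ry":0,"rz":-5,"grip":1},{"x":0,"y":0,"z":0,"rx":0,"ry":0,"rz":0,"grip":1}]'
python3 - <<'E'
from h import *;from plant import get_state,read_camera
s=get_state();h=rel([0,0,0],s)[1];a=np.radians(h+180);er=np.array([np.cos(a),np.sin(a)]);et=np.array([-er[1],er[0]])
p=AX+.049*er-.017*et;print(s["contact_force"],rel([*p,.24],s))
for n,b in [("scene",(215,175,325,290)),("top",(195,180,300,280))]:
    c=read_camera(n);x0,y0,x1,y1=b
    cv2.imwrite(f"pics/{n}5z.png",cv2.resize(c["frame"][y0:y1,x0:x1,::-1],None,fx=5,fy=5,interpolation=cv2.INTER_CUBIC))
E
```

```text
time: 6.27
eef_pos: [0.5163, 0.0486, 0.2408]
tcp_rot: [0.961, 0.276, 0.0, 0.0]
contact_force: [0.3, -0.9, -0.6]
opening: 0.001
[ 0.33696857 -0.92618823 -0.55064893] (array([ 1. , -2.2,  0.8]), np.float64(32.01), array([ 2.e-04, -4.e-04, -1.e+00]))
```

View pics/scene5z.png

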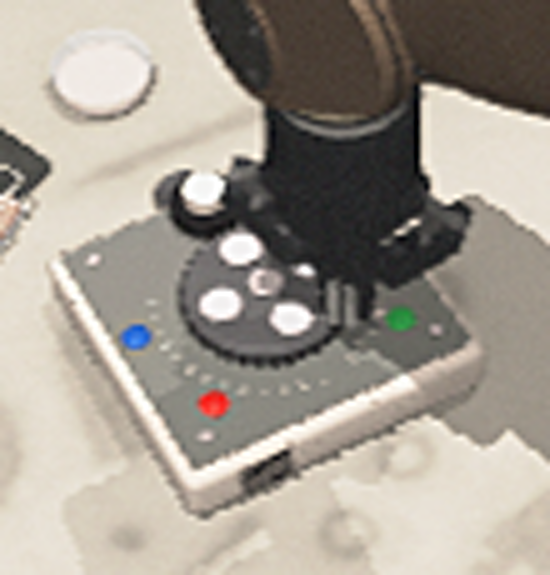

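Tab is hidden behind the fingers now. I'll back off and lift to measure the angle.

```bash
python3 -m jog '[{"x":0,"y":-5,"z":0,"rx":0,"ry":0,"rz":0,"grip":1},{"x":0,"y":-15,"z":0,"rx":0,"ry":0,"rz":0,"grip":1},{"x":0,"y":-15,"z":-10,"rx":0,"ry":0,"rz":0,"grip":1},{"x":0,"y":-15,"z":-30,"rx":0,"ry":0,"rz":0,"grip":1},{"x":0,"y":-20,"z":-35,"rx":0,"ry":0,"rz":0,"grip":1},{"x":0,"y":-30,"z":-25,"rx":0,"ry":0,"rz":0,"grip":1},{"x":0,"y":-30,"z":0,"rx":0,"ry":0,"rz":0,"grip":1},{"x":0,"y":0,"z":0,"rx":0,"ry":0,"rz":0,"grip":1}]'
python3 - <<'E'
from h import *;from plant import get_state,read_camera
import pickle
for n,b in [("scene",(215,185,325,290)),("top",(195,180,300,280)),("wrist",(0,0,560,420))]:
    c=read_camera(n);x0,y0,x1,y1=b;pickle.dump(c,open(f"pics/{n}6.pkl","wb"))
    cv2.imwrite(f"pics/{n}6z.png",cv2.resize(c["frame"][y0:y1,x0:x1,::-1],None,fx=5 if n!="wrist" else 1,fy=5 if n!="wrist" else 1,interpolation=cv2.INTER_CUBIC))
E
```

```text
time: 7.03
eef_pos: [0.4445, 0.1626, 0.3426]
tcp_rot: [0.961, 0.278, 0.002, -0.001]
contact_force: [-0.0, 0.2, -1.5]
opening: -0.002
```

View pics/scene6z.png

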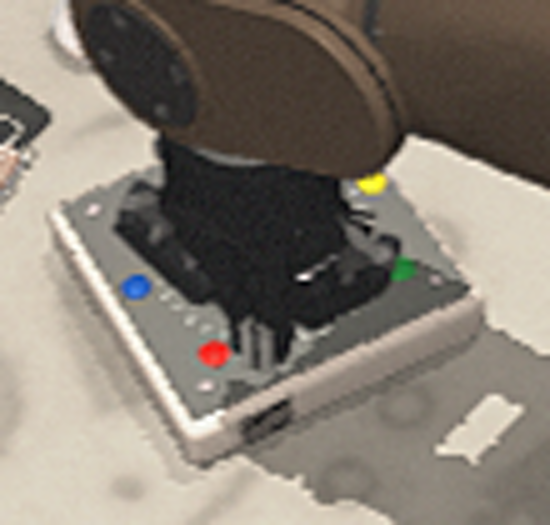

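View pics/wrist6z.png

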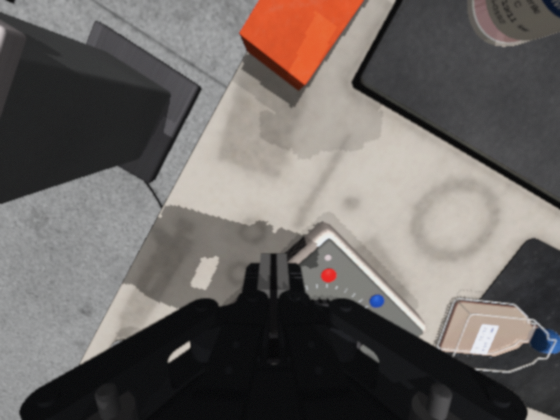

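View pics/top6z.png

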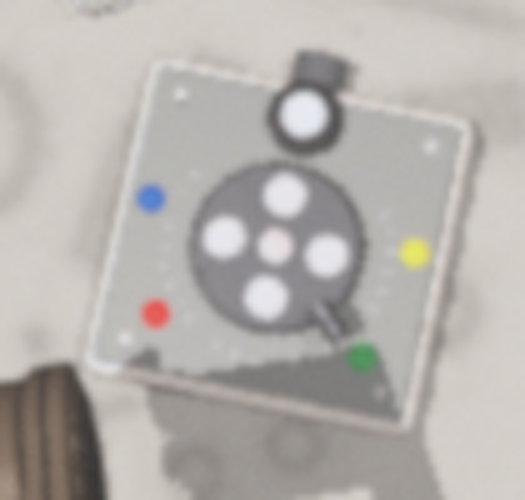

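The top view is clear: tab at about (338,322) in the zoom, pointing almost at green (362,357). I'll measure the rotation by comparing the filter discs before and after, and check it with the tab's line.

```bash
cat >> h.py <<'E'
def subdiscs(c,x0,y0,x1,y1,z=.056,ax=AX):
    "bright discs on turret by threshold on upsampled crop -> world pts"
    g=cv2.cvtColor(c["frame"],cv2.COLOR_RGB2GRAY)[y0:y1,x0:x1]
    g=cv2.resize(g,None,fx=8,fy=8,interpolation=cv2.INTER_CUBIC)
    N,_,st,ce=cv2.connectedComponentsWithStats((g>165).astype(np.uint8))
    o=[]
    for i in range(1,N):
        if 600<st[i,4]<8000:
            u,v=(ce[i]+.5)/8-.5+[x0,y0];P=onz(c,u,v,z);r=P[:2]-ax;d=np.hypot(*r)
            if d<.036:o.append((round(np.degrees(np.arctan2(r[1],r[0]))%360,1),round(d*1000,1),st[i,4],P[:2].round(4)))
    return o
E
python3 - <<'E'
import pickle;from h import *
for k in (0,6):
    c=pickle.load(open(f"pics/top{k}.pkl","rb"))
    for o in subdiscs(c,225,205,275,255):print(k,o)
c=pickle.load(open("pics/top6.pkl","rb"))
cv2.imwrite("pics/top6zz.png",cv2.resize(c["frame"][230:262,245:285,::-1],None,fx=16,fy=16,interpolation=cv2.INTER_CUBIC))
c=pickle.load(open("pics/top0.pkl","rb"))
cv2.imwrite("pics/top0zz.png",cv2.resize(c["frame"][230:262,235:275,::-1],None,fx=16,fy=16,interpolation=cv2.INTER_CUBIC))
E
```

```text
0 (np.float64(27.1), np.float64(27.5), np.int32(3975), array([0.591, 0.075]))
0 (np.float64(300.0), np.float64(27.7), np.int32(4065), array([0.5804, 0.0385]))
0 (np.float64(336.7), np.float64(1.1), np.int32(2700), array([0.5675, 0.0621]))
0 (np.float64(118.4), np.float64(26.0), np.int32(4182), array([0.5541, 0.0854]))
0 (np.float64(211.1), np.float64(26.7), np.int32(4078), array([0.5436, 0.0487]))
6 (np.float64(347.8), np.float64(27.9), np.int32(4330), array([0.5937, 0.0566]))
6 (np.float64(76.8), np.float64(26.6), np.int32(4335), array([0.5726, 0.0884]))
6 (np.float64(335.1), np.float64(0.9), np.int32(2938), array([0.5673, 0.0621]))
6 (np.float64(260.3), np.float64(27.4), np.int32(4359), array([0.5619, 0.0355]))
6 (np.float64(169.3), np.float64(26.2), np.int32(4510), array([0.5408, 0.0674]))
```

View pics/top6zz.png

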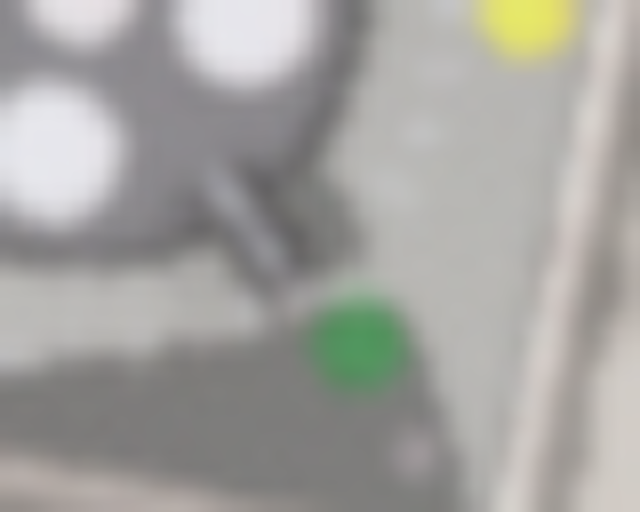

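View pics/top0zz.png

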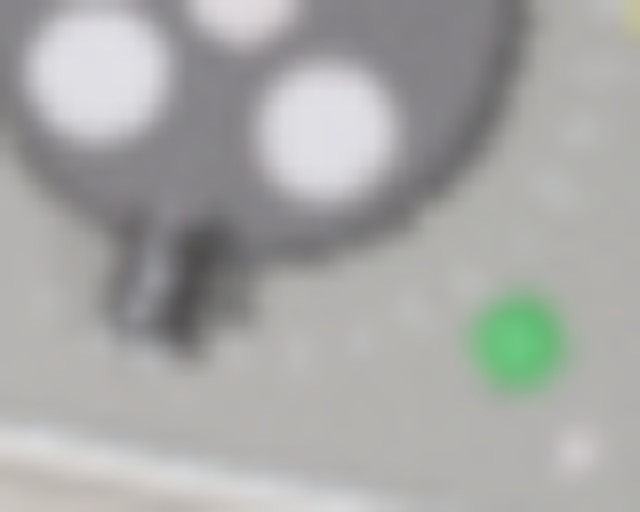

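Run:
```python
import pickle;from h import *
c=pickle.load(open("pics/top6.pkl","rb"));c0=pickle.load(open("pics/top0.pkl","rb"))
for k,d in ((0,c0),(6,c)):
    P=np.array([o[3] for o in subdiscs(d,225,205,275,255) if o[1]>10]);m=P.mean(0);r=P-m
    a=np.degrees(np.arctan2(r[:,1],r[:,0]))%90;print(k,m,a.round(1),a.mean())
    th,t,R,res=fit({q:onz(d,*p,.0445) for q,(p,_) in marks(d,(205,185,300,275)).items()});print(np.degrees(th),t)
A=m
def pt(u,v,z,x0,d):
    P=onz(d,x0-.47+u/16,230-.47+v/16,z)[:2];r=P-A;print(P.round(4),np.hypot(*r).round(4),np.degrees(np.arctan2(r[1],r[0]))%360-166.87)
for p in [(215,175,.084),(280,265,.084),(290,300,.047)]:pt(*p,245,c)
for p in [(168,205,.084),(145,310,.084)]:pt(*p,235,c0)
# predicted pixels for candidate angles
for t in (44,46,48,50):
    a=np.radians(t+166.87);
    print(t,[((proj(c,[A[0]+r*np.cos(a),A[1]+r*np.sin(a),z])-[245,230]+.47)*16).round(0).tolist() for r,z in((.04,.084),(.058,.084),(.063,.047),(.072,.0445))])
```

```text
0 [0.567275 0.0619  ] [28.9 29.3 29.3 29.1] 29.153051194142588
-13.076960318692295 [0.56700455 0.06132202]
6 [0.56725  0.061975] [78.5 78.6 78.6 78.4] 78.5131425233839
-13.156830422657121 [0.5670581 0.0614221]
[0.5343 0.0398] 0.0397 47.053305790558056
[0.5199 0.0298] 0.0573 47.30578741917202
[0.5164 0.0294] 0.0604 45.793440941144326
[0.5303 0.0725] 0.0384 -2.7537979104638737
[0.5139 0.0763] 0.0553 -1.8990417174198342
44 [[205.0, 184.0], [265.0, 281.0], [289.0, 320.0], [318.0, 368.0]]
46 [[212.0, 179.0], [276.0, 274.0], [300.0, 312.0], [331.0, 359.0]]
48 [[219.0, 174.0], [286.0, 266.0], [311.0, 305.0], [344.0, 350.0]]
50 [[227.0, 169.0], [297.0, 258.0], [322.0, 296.0], [356.0, 341.0]]
```

Turret is at about 46.7° by both methods (discs and tab line), so about 3.3° remain. I'll go back behind the tab and push that far.

```bash
python3 -m jog '[{"x":0,"y":30,"z":0,"rx":0,"ry":0,"rz":0,"grip":1},{"x":0,"y":30,"z":25,"rx":0,"ry":0,"rz":0,"grip":1},{"x":0,"y":20,"z":35,"rx":0,"ry":0,"rz":0,"grip":1},{"x":0,"y":15,"z":30,"rx":0,"ry":0,"rz":0,"grip":1},{"x":0,"y":15,"z":10,"rx":0,"ry":0,"rz":-1,"grip":1},{"x":0,"y":10,"z":0,"rx":0,"ry":0,"rz":-2,"grip":1},{"x":0,"y":0,"z":0,"rx":0,"ry":0,"rz":0,"grip":1}]'
python3 - <<'E'
from h import *;from plant import get_state
s=get_state();print(rel([.5172,.0457,.241],s),s["contact_force"])
E
```

```text
time: 7.77
eef_pos: [0.5113, 0.0552, 0.2384]
tcp_rot: [0.954, 0.3, -0.002, -0.0]
contact_force: [0.2, 0.2, -0.7]
opening: 0.003
(array([-0.6, 11.1, -2.6]), np.float64(34.87), array([-3.9e-03, -2.0e-04, -1.0e+00])) [ 0.24963152  0.23560202 -0.68536672]
```

```bash
python3 -m jog '[{"x":0,"y":4,"z":0,"rx":0,"ry":0,"rz":0,"grip":1},{"x":0,"y":3,"z":0,"rx":0,"ry":0,"rz":0,"grip":1},{"x":0,"y":2,"z":0,"rx":0,"ry":0,"rz":0,"grip":1},{"x":0,"y":1,"z":0,"rx":0,"ry":0,"rz":0,"grip":1},{"x":0,"y":1,"z":0,"rx":0,"ry":0,"rz":0,"grip":1},{"x":0,"y":0,"z":0,"rx":0,"ry":0,"rz":0,"grip":1},{"x":0,"y":0,"z":0,"rx":0,"ry":0,"rz":0,"grip":1}]'
python3 - <<'E'
from h import *;from plant import get_state
s=get_state();print(rel([.5172,.0457,.241],s),s["contact_force"])
E
python3 -m jog '[{"x":0,"y":-5,"z":0,"rx":0,"ry":0,"rz":0,"grip":1},{"x":0,"y":-15,"z":0,"rx":0,"ry":0,"rz":0,"grip":1},{"x":0,"y":-15,"z":-10,"rx":0,"ry":0,"rz":0,"grip":1},{"x":0,"y":-15,"z":-30,"rx":0,"ry":0,"rz":0,"grip":1},{"x":0,"y":-20,"z":-35,"rx":0,"ry":0,"rz":0,"grip":1},{"x":0,"y":-30,"z":-25,"rx":0,"ry":0,"rz":0,"grip":1},{"x":0,"y":-30,"z":0,"rx":0,"ry":0,"rz":0,"grip":1},{"x":0,"y":0,"z":0,"rx":0,"ry":0,"rz":0,"grip":1}]'
cat > chk.py <<'E'
import sys,pickle;from h import *;from plant import read_camera
k=sys.argv[1];d=read_camera("top");pickle.dump(d,open(f"pics/top{k}.pkl","wb"))
P=np.array([o[3] for o in subdiscs(d,225,205,275,255) if o[1]>10])
cv2.imwrite(f"pics/top{k}zz.png",cv2.resize(d["frame"][195:265,215:290,::-1],None,fx=8,fy=8,interpolation=cv2.INTER_CUBIC))
m=P.mean(0);r=P-m
a=np.degrees(np.arctan2(r[:,1],r[:,0]))%90;print(k,len(P),m,a.round(1),"turret deg",a.mean()-31.87)
E
python3 chk.py 7
```

```text
time: 8.35
eef_pos: [0.5172, 0.0487, 0.241]
tcp_rot: [0.953, 0.301, 0.0, 0.0]
contact_force: [-0.3, -0.1, -0.0]
opening: 0.002
(array([-1.7,  2.5, -0. ]), np.float64(35.09), array([ 5.e-04, -1.e-04, -1.e+00])) [-0.27011167 -0.12930999 -0.0108488 ]
time: 9.02
eef_pos: [0.4398, 0.1582, 0.3425]
tcp_rot: [0.953, 0.303, 0.001, -0.001]
contact_force: [0.2, 0.3, -0.4]
opening: 0.0
7 4 [0.5673  0.06195] [78.6 79.1 79.1 78.8] turret deg 47.02826134168362
```

View pics/top7zz.png

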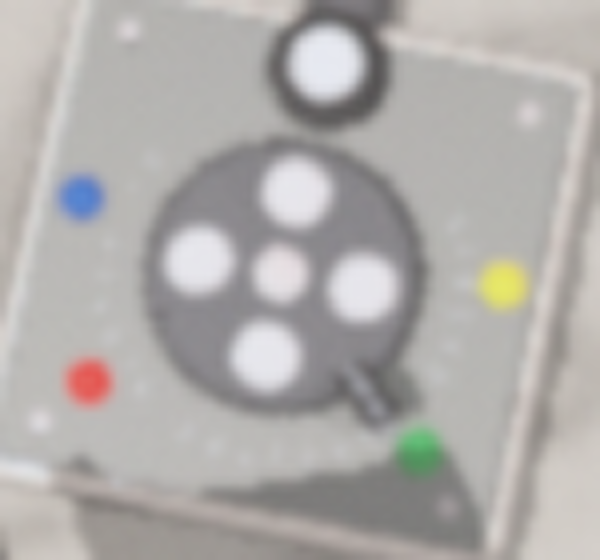

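Turret is now at 47.0°: the arm ended 2.5 mm short of the intended pose because of settling lag. I'll repeat with the deficit added.

```bash
python3 -m jog '[{"x":0,"y":30,"z":0,"rx":0,"ry":0,"rz":0,"grip":1},{"x":0,"y":30,"z":25,"rx":0,"ry":0,"rz":0,"grip":1},{"x":0,"y":20,"z":35,"rx":0,"ry":0,"rz":0,"grip":1},{"x":0,"y":15,"z":30,"rx":0,"ry":0,"rz":0,"grip":1},{"x":0,"y":15,"z":10,"rx":0,"ry":0,"rz":0,"grip":1},{"x":-2,"y":15,"z":0,"rx":0,"ry":0,"rz":0,"grip":1},{"x":0,"y":0,"z":0,"rx":0,"ry":0,"rz":0,"grip":1},{"x":0,"y":0,"z":0,"rx":0,"ry":0,"rz":0,"grip":1}]'
python3 - <<'E'
from h import *;from plant import get_state
s=get_state();print(rel([.5172,.0457,.241],s),s["contact_force"])
E
```

```text
time: 9.73
eef_pos: [0.5126, 0.0508, 0.2399]
tcp_rot: [0.954, 0.3, -0.001, -0.0]
contact_force: [0.2, 0.1, -0.3]
opening: 0.002
(array([ 0.8,  6.8, -1.1]), np.float64(34.96), array([-1.7e-03,  3.0e-04, -1.0e+00])) [ 0.22604617  0.11601991 -0.251323  ]
```

```bash
python3 -m jog '[{"x":0,"y":2,"z":0,"rx":0,"ry":0,"rz":0,"grip":1},{"x":0,"y":2,"z":0,"rx":0,"ry":0,"rz":0,"grip":1},{"x":0,"y":1,"z":0,"rx":0,"ry":0,"rz":0,"grip":1},{"x":0,"y":1,"z":0,"rx":0,"ry":0,"rz":0,"grip":1},{"x":0,"y":0,"z":0,"rx":0,"ry":0,"rz":0,"grip":1},{"x":0,"y":0,"z":0,"rx":0,"ry":0,"rz":0,"grip":1}]'
python3 - <<'E'
from h import *;from plant import get_state
s=get_state();print(rel([.5172,.0457,.241],s),s["contact_force"])
E
```

```text
time: 10.23
eef_pos: [0.5161, 0.0468, 0.241]
tcp_rot: [0.953, 0.301, 0.0, -0.0]
contact_force: [-0.8, 0.6, 0.6]
opening: 0.001
(array([0.3, 1.6, 0. ]), np.float64(35.08), array([ 2.e-04,  3.e-04, -1.e+00])) [-0.78718086  0.57488985  0.60716373]
```

```bash
python3 -m jog '[{"x":0,"y":0.8,"z":0,"rx":0,"ry":0,"rz":0,"grip":1},{"x":0,"y":0.8,"z":0,"rx":0,"ry":0,"rz":0,"grip":1},{"x":0,"y":0,"z":0,"rx":0,"ry":0,"rz":0,"grip":1},{"x":0,"y":0,"z":0,"rx":0,"ry":0,"rz":0,"grip":1}]'
python3 - <<'E'
from h import *;from plant import get_state
s=get_state();print(rel([.5172,.0457,.241],s),s["contact_force"])
E
python3 -m jog '[{"x":0,"y":-5,"z":0,"rx":0,"ry":0,"rz":0,"grip":1},{"x":0,"y":-15,"z":0,"rx":0,"ry":0,"rz":0,"grip":1},{"x":0,"y":-15,"z":-10,"rx":0,"ry":0,"rz":0,"grip":1},{"x":0,"y":-15,"z":-30,"rx":0,"ry":0,"rz":0,"grip":1},{"x":0,"y":-20,"z":-35,"rx":0,"ry":0,"rz":0,"grip":1},{"x":0,"y":-30,"z":-25,"rx":0,"ry":0,"rz":0,"grip":1},{"x":0,"y":-30,"z":0,"rx":0,"ry":0,"rz":0,"grip":1},{"x":0,"y":0,"z":0,"rx":0,"ry":0,"rz":0,"grip":1}]'
python3 chk.py 8
```

```text
time: 10.57
eef_pos: [0.5171, 0.0452, 0.2407]
tcp_rot: [0.954, 0.301, -0.0, -0.0]
contact_force: [-0.2, 0.4, 2.0]
opening: 0.006
(array([ 0.4, -0.4, -0.3]), np.float64(35.07), array([-1.e-04,  1.e-04, -1.e+00])) [-0.22349706  0.4459306   2.0091803 ]
time: 11.23
eef_pos: [0.4398, 0.1548, 0.3425]
tcp_rot: [0.953, 0.303, 0.002, -0.0]
contact_force: [-0.5, -0.1, -0.4]
opening: -0.003
8 4 [0.567275 0.061875] [82.4 82.  82.4 82.1] turret deg 50.37426681589818
```

View pics/top8zz.png

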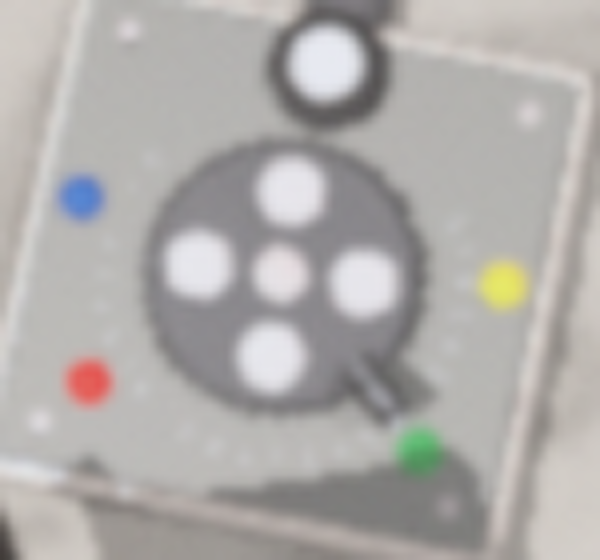

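By the discs the turret is at 50.4°. Nose (397,422) and green (419,450) lie on the same line from the hub (281,273): 52.1° and 52.1° in the image. The tab is square on green, so I'll go over the lock button.

Run:
```python
from h import *;from plant import get_state
s=get_state();print(rel([.6352,.0463,.3425],s),s["qpos"])
```

```text
(array([ 96.9, 200. ,  -0.9]), np.float64(35.3), array([ 1.6e-03,  2.0e-04, -1.0e+00])) [ 1.17367484e-01 -1.21401595e-01  2.13290298e+00  2.35137496e-05
  1.12851009e+00 -4.98774231e-01]
```

```bash
python3 -m jog '[{"x":12,"y":25,"z":-10,"rx":0,"ry":0,"rz":0,"grip":1},{"x":12,"y":25,"z":0,"rx":0,"ry":0,"rz":0,"grip":1},{"x":12,"y":25,"z":0,"rx":0,"ry":0,"rz":0,"grip":1},{"x":12,"y":25,"z":0,"rx":0,"ry":0,"rz":0,"grip":1},{"x":12,"y":25,"z":0,"rx":0,"ry":0,"rz":0,"grip":1},{"x":12,"y":25,"z":0,"rx":0,"ry":0,"rz":0,"grip":1},{"x":12,"y":25,"z":0,"rx":0,"ry":0,"rz":0,"grip":1},{"x":12,"y":25,"z":0,"rx":0,"ry":0,"rz":0,"grip":1}]'
python3 -m jog '[{"x":0,"y":0,"z":15,"rx":0,"ry":0,"rz":0,"grip":1},{"x":0,"y":0,"z":15,"rx":0,"ry":0,"rz":0,"grip":1},{"x":0,"y":0,"z":15,"rx":0,"ry":0,"rz":0,"grip":1},{"x":0,"y":0,"z":15,"rx":0,"ry":0,"rz":0,"grip":1},{"x":0,"y":0,"z":15,"rx":0,"ry":0,"rz":0,"grip":1},{"x":0,"y":0,"z":0,"rx":0,"ry":0,"rz":0,"grip":1},{"x":0,"y":0,"z":0,"rx":0,"ry":0,"rz":0,"grip":1}]'
python3 - <<'E'
from h import *;from plant import get_state,read_camera
s=get_state();print(rel([.6352,.0463,.250],s),s["qpos"])
for n,b in [("scene",(215,175,325,290)),("wrist",(0,0,560,420))]:
    c=read_camera(n);x0,y0,x1,y1=b;f=5 if n!="wrist" else 1
    cv2.imwrite(f"pics/{n}9z.png",cv2.resize(c["frame"][y0:y1,x0:x1,::-1],None,fx=f,fy=f,interpolation=cv2.INTER_CUBIC))
E
```

```text
time: 11.95
eef_pos: [0.6368, 0.0417, 0.3489]
tcp_rot: [0.954, 0.301, -0.001, -0.0]
contact_force: [0.6, 0.0, 0.4]
opening: 0.003
time: 12.53
eef_pos: [0.6353, 0.0426, 0.2736]
tcp_rot: [0.954, 0.301, -0.002, -0.001]
contact_force: [-0.1, -0.2, 0.1]
opening: -0.0
(array([ 2.1, -3. , 23.6]), np.float64(35.04), array([-4.2e-03,  1.0e-04, -1.0e+00])) [-9.20927788e-02  3.37113677e-01  1.76725008e+00 -3.50237471e-04
  1.04143776e+00 -7.03499642e-01]
```

View pics/scene9z.png

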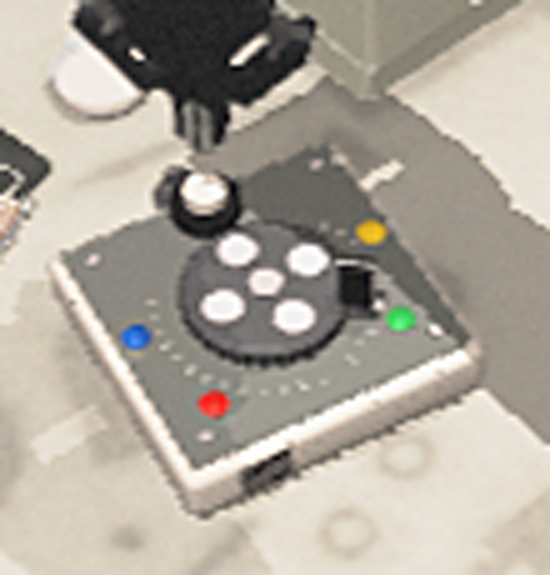

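View pics/wrist9z.png

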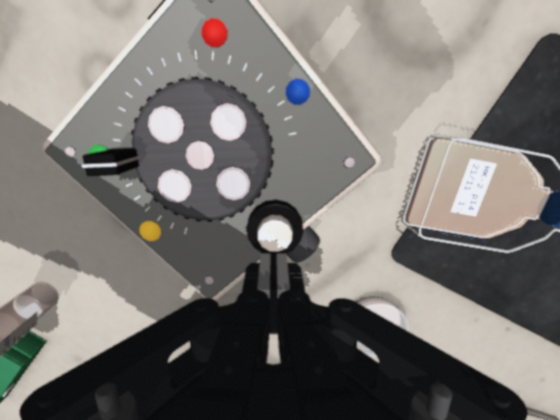

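The fingertips hang right over the button (wrist (273,235)), and the tab is still at green. I'll centre and lower.

```bash
python3 -m jog '[{"x":2,"y":-3,"z":5,"rx":0,"ry":0,"rz":0,"grip":1},{"x":0,"y":0,"z":10,"rx":0,"ry":0,"rz":0,"grip":1},{"x":0,"y":0,"z":10,"rx":0,"ry":0,"rz":0,"grip":1},{"x":0,"y":0,"z":5,"rx":0,"ry":0,"rz":0,"grip":1},{"x":0,"y":0,"z":3,"rx":0,"ry":0,"rz":0,"grip":1},{"x":0,"y":0,"z":0,"rx":0,"ry":0,"rz":0,"grip":1},{"x":0,"y":0,"z":0,"rx":0,"ry":0,"rz":0,"grip":1}]'
python3 - <<'E'
from h import *;from plant import get_state,read_camera
s=get_state();print(rel([.6352,.0463,.233],s),s["contact_force"])
for n,b in [("scene",(215,175,325,290))]:
    c=read_camera(n);x0,y0,x1,y1=b;f=5 if n!="wrist" else 1
    cv2.imwrite(f"pics/{n}10z.png",cv2.resize(c["frame"][y0:y1,x0:x1,::-1],None,fx=f,fy=f,interpolation=cv2.INTER_CUBIC))
E
```

```text
time: 13.22
eef_pos: [0.6358, 0.0466, 0.2424]
tcp_rot: [0.954, 0.301, -0.0, -0.0]
contact_force: [0.8, -0.1, 0.4]
opening: 0.002
(array([-0.6, -0.1,  9.4]), np.float64(35.07), array([-5.e-04,  0.e+00, -1.e+00])) [ 0.84152033 -0.13850652  0.39307538]
```

View pics/scene10z.png

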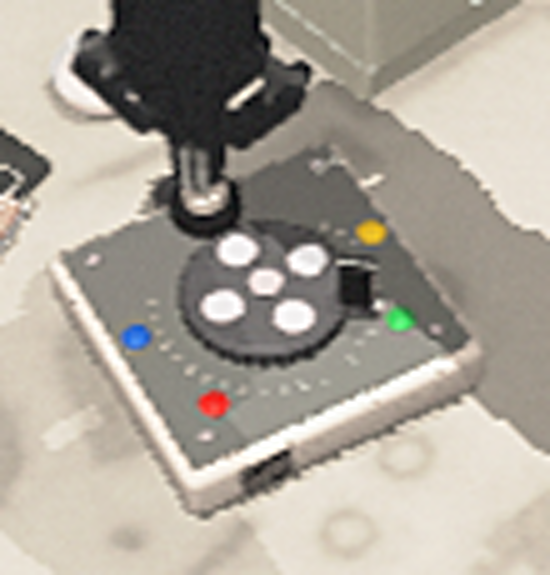

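The tips sit just above the button (about (205,200) in the zoom). I'll press in small steps and watch the force.

```bash
for i in 1; do python3 -m jog '[{"x":0,"y":0,"z":3,"rx":0,"ry":0,"rz":0,"grip":1},{"x":0,"y":0,"z":3,"rx":0,"ry":0,"rz":0,"grip":1},{"x":0,"y":0,"z":2,"rx":0,"ry":0,"rz":0,"grip":1},{"x":0,"y":0,"z":0,"rx":0,"ry":0,"rz":0,"grip":1},{"x":0,"y":0,"z":0,"rx":0,"ry":0,"rz":0,"grip":1}]'; done
python3 -m jog '[{"x":0,"y":0,"z":1,"rx":0,"ry":0,"rz":0,"grip":1},{"x":0,"y":0,"z":1,"rx":0,"ry":0,"rz":0,"grip":1},{"x":0,"y":0,"z":0,"rx":0,"ry":0,"rz":0,"grip":1},{"x":0,"y":0,"z":0,"rx":0,"ry":0,"rz":0,"grip":1}]'
python3 -m jog '[{"x":0,"y":0,"z":1,"rx":0,"ry":0,"rz":0,"grip":1},{"x":0,"y":0,"z":1,"rx":0,"ry":0,"rz":0,"grip":1},{"x":0,"y":0,"z":0,"rx":0,"ry":0,"rz":0,"grip":1},{"x":0,"y":0,"z":0,"rx":0,"ry":0,"rz":0,"grip":1}]'
```

```text
time: 13.68
eef_pos: [0.6361, 0.0466, 0.2352]
tcp_rot: [0.954, 0.301, 0.0, 0.0]
contact_force: [0.7, 0.1, 1.7]
opening: -0.003
time: 14.02
eef_pos: [0.6361, 0.0466, 0.2332]
tcp_rot: [0.954, 0.301, 0.001, 0.0]
contact_force: [0.7, -1.1, 3.4]
opening: 0.001
time: 14.35
eef_pos: [0.6361, 0.0466, 0.2314]
tcp_rot: [0.954, 0.301, 0.0, 0.0]
contact_force: [-0.3, -0.7, 5.1]
opening: 0.003
```

```bash
python3 -m jog '[{"x":0,"y":0,"z":1,"rx":0,"ry":0,"rz":0,"grip":1},{"x":0,"y":0,"z":1,"rx":0,"ry":0,"rz":0,"grip":1},{"x":0,"y":0,"z":0,"rx":0,"ry":0,"rz":0,"grip":1},{"x":0,"y":0,"z":0,"rx":0,"ry":0,"rz":0,"grip":1}]'
python3 -m jog '[{"x":0,"y":0,"z":1,"rx":0,"ry":0,"rz":0,"grip":1},{"x":0,"y":0,"z":0,"rx":0,"ry":0,"rz":0,"grip":1},{"x":0,"y":0,"z":0,"rx":0,"ry":0,"rz":0,"grip":1}]'
```

```text
time: 14.68
eef_pos: [0.6363, 0.0466, 0.2313]
tcp_rot: [0.953, 0.301, 0.0, 0.0]
contact_force: [-3.6, -0.2, 12.9]
opening: -0.001
time: 14.93
eef_pos: [0.6364, 0.0466, 0.2312]
tcp_rot: [0.953, 0.301, -0.0, 0.0]
contact_force: [-5.8, 0.3, 16.5]
opening: -0.004
```

It stops hard at z 0.2312 with the force rising from 5 to 16 N. That is about 6 mm below first contact, so the button is fully down. I'll look once, then release.

```bash
python3 - <<'E'
from h import *;from plant import read_camera
c=read_camera("scene");cv2.imwrite("pics/scene11z.png",cv2.resize(c["frame"][175:290,215:325,::-1],None,fx=5,fy=5,interpolation=cv2.INTER_CUBIC))
E
python3 -m jog '[{"x":0,"y":0,"z":-3,"rx":0,"ry":0,"rz":0,"grip":1},{"x":0,"y":0,"z":-4,"rx":0,"ry":0,"rz":0,"grip":1},{"x":0,"y":0,"z":-6,"rx":0,"ry":0,"rz":0,"grip":1},{"x":0,"y":0,"z":-10,"rx":0,"ry":0,"rz":0,"grip":1},{"x":0,"y":0,"z":-20,"rx":0,"ry":0,"rz":0,"grip":1},{"x":0,"y":0,"z":-25,"rx":0,"ry":0,"rz":0,"grip":1},{"x":0,"y":0,"z":-25,"rx":0,"ry":0,"rz":0,"grip":1},{"x":0,"y":0,"z":-15,"rx":0,"ry":0,"rz":0,"grip":1}]'
python3 -m jog '[{"x":-12,"y":-25,"z":0,"rx":0,"ry":0,"rz":0,"grip":1},{"x":-12,"y":-25,"z":0,"rx":0,"ry":0,"rz":0,"grip":1},{"x":-12,"y":-25,"z":0,"rx":0,"ry":0,"rz":0,"grip":1},{"x":-12,"y":-25,"z":0,"rx":0,"ry":0,"rz":0,"grip":1},{"x":-12,"y":-25,"z":0,"rx":0,"ry":0,"rz":0,"grip":1},{"x":-12,"y":-25,"z":0,"rx":0,"ry":0,"rz":0,"grip":1},{"x":-12,"y":-25,"z":0,"rx":0,"ry":0,"rz":0,"grip":1},{"x":-12,"y":-28,"z":0,"rx":0,"ry":0,"rz":0,"grip":1}]'
python3 -m jog '[{"x":0,"y":0,"z":0,"rx":0,"ry":0,"rz":0,"grip":1},{"x":0,"y":0,"z":0,"rx":0,"ry":0,"rz":0,"grip":1},{"x":0,"y":0,"z":0,"rx":0,"ry":0,"rz":0,"grip":1}]'
python3 chk.py 12; python3 -c "
from h import *;from plant import read_camera
c=read_camera('top');cv2.imwrite('pics/topfull12.png',c['frame'][:,:,::-1])"
```

```text
time: 15.65
eef_pos: [0.6358, 0.0467, 0.3382]
tcp_rot: [0.954, 0.301, 0.001, 0.0]
contact_force: [0.3, 0.2, 0.7]
opening: -0.003
time: 16.32
eef_pos: [0.439, 0.1579, 0.3352]
tcp_rot: [0.954, 0.301, -0.001, -0.0]
contact_force: [-0.7, -0.2, 0.2]
opening: 0.001
time: 16.57
eef_pos: [0.4407, 0.1575, 0.3358]
tcp_rot: [0.953, 0.301, 0.0, 0.0]
contact_force: [-0.3, 0.6, -0.1]
opening: 0.003
12 4 [0.567275 0.061875] [82.4 82.  82.4 82.1] turret deg 50.37426681589818
```

View pics/scene11z.png

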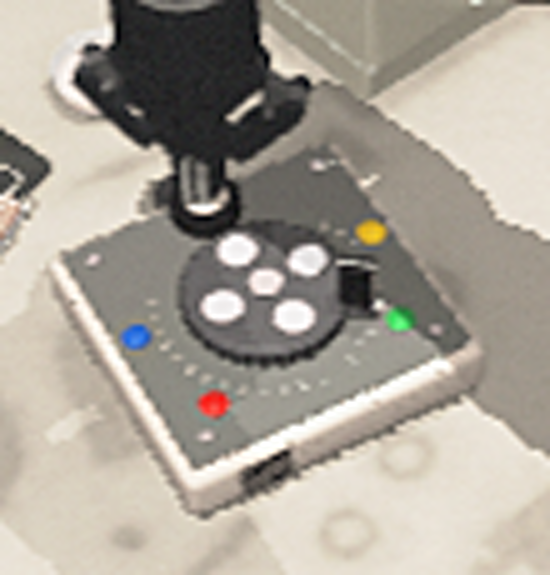

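View pics/top12zz.png

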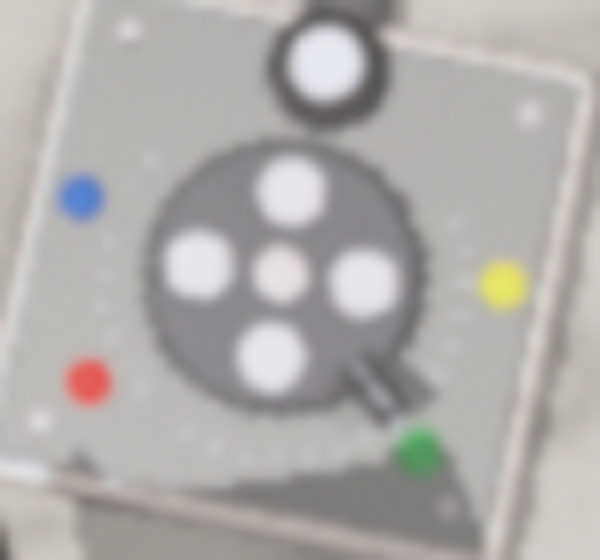

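View pics/topfull12.png

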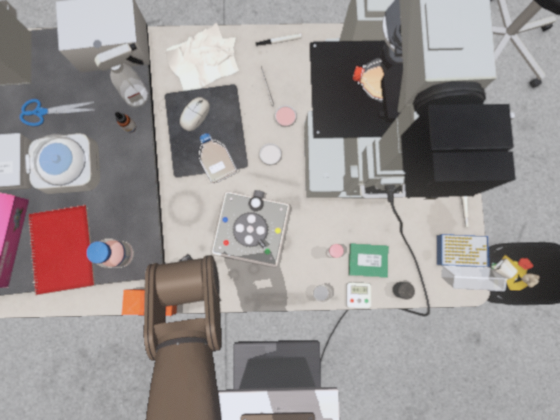

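The turret reads 50.4°, unchanged by the press. The button looks the same as before it was pressed, the loose things have not moved, and the arm is clear. Handing in.

```bash
python3 -c "
from plant import sign_off,get_state
print(get_state()['contact_force']);print(sign_off())"
```

```text
[ 0.14429908 -0.45487777  0.5025781 ]
the job is handed in; nothing more can be done
None
```

The tab now points at green and the lock button has been pressed and released. I handed the job in at about 17 s, with no verdict reported.

- **Turning the tab:** I pushed its side with the closed fingertips, with no pinching. The first push stopped at about 46.7° and a second came up short at 47.0°. The third reached 50.4°, where green is at 50°.
- **Pressing the lock:** only then did I press the button. It met a hard stop about 6 mm below first contact, with the force rising from 5 to 16 N, and I lifted straight off.
- **Last checks:**
  - The turret still read 50.4° after the press, and the nose lined up with green.
  - The button looked the same from above as before the press. I inferred that it came up from that view and did not measure its height.
  - The arm was clear with no real contact force. The loose things looked undisturbed, though the arm partly hid the carton from above.
- **Disagreement:** an earlier reading of the tab's white line gave about 0.4° more than the reading from the filter discs, and a rough one on the nose about 0.9° less. The true angle may therefore be off by up to about 1°.

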